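# Close the chopper and hold its pulse key at half speed

### The arm

A 6-joint arm with a two-finger parallel gripper is mounted at the origin on the work surface. World frame = base frame: x ahead of the robot, y to its left, z up, the work surface at z = 0. Lengths are in mm, angles in rad, forces in N, time in s.
With the tool pointing down it reaches from about 350 to 975 mm from the base axis. Payload 7.1 kg.
Tool frame: the origin (TCP) lies midway between the tips of the shut fingers; the grasp point (between the pads) lies 19 mm behind it (ctrl.grip_depth is the distance from the TCP to the grasp point, in mm); z points along the fingers, y is the line along which they close (so a half turn about z gives the same grasp; the last joint's range is limited). The gripper opens to 88 mm and grips with 3 to 60 N. Pads are 20 mm wide; open, the fingers measure 115 mm over their backs; the gripper's body (75 mm by 178 mm) begins 61 mm behind the grasp point.
Start: joints at [1.082, 0.423, 1.63, -0, 1.089, -0.019], TCP at [282.91, 557.285, 222.675] pointing down, gripper open.
Joint ranges: [-3, 3], [-0.9, 2.11], [0.09, 2.58], [-1.31, 4.45], [0.11, 2.69], [-2.54, 2.54]. Speed limits (rad/s): [2.39, 2.39, 3.01, 3.14, 3.14, 3.14].

### API

Orientations are given as a rotation vector (axis times angle).
In Python, from workcell import get_obs, vision, ctrl gives the robot as it stands.
- The arm moves only by the tool step_arm, never from a script. Its argument "plan" is a list of rows, each a list of 7 numbers: the opening, from -1 (shut) to 1 (fully open), then the shift along the tool's x, y, z as a fraction of full scale, then the turn, a rotation vector about the tool's x, y, z as a fraction of full scale. In form: [[fingers, dx, dy, dz, wx, wy, wz], ...]. A call has 1 to 20 rows; each row shifts and turns the commanded pose from where the row before left it, along the tool's axes as they then stand; what a row does not reach is not made up. Full scale, the value 1, is 50 mm for a shift and 0.12 rad for a turn. A row lasts 1/8 s, in which the tool goes at most 62.5 mm and 10.7 degrees, less where a joint would pass 70% of its speed; a pose out of reach is approached as far as the arm can. A call with a number of a shift or a turn outside -1 to 1 is refused whole. A call with a gripper value outside its range is refused whole. The fingers move at their own pace and stop on an object; the grip force is fixed at half the most. Time passes only in rows, so rows that do not move let the fingers close. It gives the time, the measured TCP pose, the force, the opening and the grip force at its end, in the units of the state.
- get_obs(): the state, without advancing time (a new reading comes with each control period).
- vision.get_image(name): name is "scene" or "top"; returns a dict with "pixels" (420x560x3 uint8, red, green, blue), "depth" (420x560 float32, mm along the optical axis (not along the pixel's ray), 0 where there is no reading), "fx", "fy", "cx", "cy" (pixels), "T" (4x4, takes a point from camera to world coordinates). Camera axes: x right, y down, z forward; pixel columns grow to the right and rows downward; lengths in mm; the calibration is good to about 2 mm. A picture is of the moment at which its call begins.
- ctrl.close_job(): hands the job in; it is judged then, once.
The state is a dict: "t": time; "qpos": joint angles; "qvel": joint speeds; "joint_torque": joint torques, N m; "ee_pos": TCP position; "orientation": TCP orientation; "ft_force": force on the tool from outside, world axes, zero at the start; "moment": the same for the moment, N m; "width": finger opening in mm; "grasp_force": force on a finger pad.
Only numpy, scipy, OpenCV 4.12 (cv2) and the standard library are available. Lean on these libraries where they do the work, as an engineer would, in place of code of your own. Each camera call takes 0.05 s, during which the arm holds its last target. There are 200 camera calls.

### The job

Lower the loose lid into the recess over the chopper's bowl so that it lies flat and flush, without dropping it in, and let go of it. Then press the spring-loaded pulse key on the chopper about halfway down, until its top is about level with the housing around it and never to the bottom, and finish while still holding it there. Leave the pepper, the bread board and the jar alone.

Things in the scene. Friction and masses are not known exactly. Their poses are not given: they have to be found in the camera images.
- chopper: White table-top food chopper, fixed to the worktop, 170 (x) x 270 (y) x 90 mm high. Origin: centre of its underside, z up. Its -y part is an open bowl with a rectangular recess for the lid; its +y part is the closed motor housing, top at 90 mm, with the square pulse key in it. It stands left or right of the robot's centre line, turned up to 0.35 rad.
- seat (a point): Centre of the recess, at the height of the ledge on which the lid's underside rests: in the chopper's frame (0, -65, 78) mm. The recess is 135 mm along the chopper's x, 101 mm along its y, 12 mm deep below its rim (rim at 90 mm); its mouth widens by 2 mm all round in the top 4.5 mm. The ledge is 10 mm wide, the bowl below is open. Axes as the chopper's.
- lid: Loose grey lid: flat plate 130 (x) x 96 (y) x 12 mm; centred on top, along its x, an upright grip ridge 70 long, 16 wide, 32 high (top 44 mm above the underside). 0.15 to 0.31 kg. Origin: centre of underside, z up. Starts flat on the worktop, across the centre line from the chopper, turned up to 0.6 rad. Seated (either way round) its origin is at the seat, its x along the chopper's x.
- key_top (a point): Centre of the pulse key's top face; the key is a grey square pad 44 x 44 mm in a 50 x 50 mm opening of the motor housing; moves down with the key. Released, it is in the chopper's frame at (0, 70, 102) mm, 12 mm above the housing around it.
- pulse_key (a joint): Downward travel of the key in m: 0 released, 0.012 halfway (top level with the housing around it), 0.024 at the bottom. A spring pushes it back up: about 3 N at the start, 6 N halfway, 9 N at the bottom; it returns when let go.
- pepper: Bystander: orange bell pepper standing on the worktop, 80 mm across, about 90 mm high with its stalk. Origin: centre of its underside.
- bread: Bystander: round loaf on a round wooden board, one piece, 150 mm across, 71 mm high. Origin: centre of its underside.
- jar: Bystander: amber glass jar with a steel cap, 72 mm across, 100 mm high. Origin: centre of its underside.
There are look-alikes about, which are no part of the job. Of the things that look like the lid, take the one that is farthest to the robot's left at the start.

How it is judged (in metres and radians):
On the way, in this order (a step that is already met when the one before it is completed fails the run):
1. the lid lies flat and square in the recess, let go (horizontal distance between lid and seat below 0.005 m and z of lid in the frame of seat between -0.004 and 0.0025 m and angle between the x axis of lid and the x axis of chopper, either way round below 0.06 rad and angle between lid's own z axis and vertical below 0.03 rad and contact force between each of the fingers, the arm and lid below 0.2 N), for 0.3 s.
2. with the lid still seated, the robot holds the pulse key about halfway down (all of step 1 and value of joint pulse_key between 0.007 and 0.017 m and contact force between any of the fingers, the arm and pulse_key above 2 N), for 0.5 s.
At the end, for the whole second after the job is handed in: The robot is still pressing the key (over 2 N) at 7 to 17 mm of its 24 mm travel, while the untouched lid lies in the recess: within 5 mm of its centre, within 2.5 mm of fully down, within 0.06 rad of square and 0.03 rad of level (all of step 2); the arm keeps its last pose, push and grip.
It fails at once if the pulse key is pressed to the bottom (over 21.5 mm) (value of joint pulse_key above 0.0215 m).
It fails at once if the lid is dropped (it falls freely at over 0.6 m/s) (linear speed of lid above 0.6 m/s and contact force between the fingers and lid below 0.2 N).
It fails at once if the pepper is moved more than 25 mm (distance of pepper from where it was at the start of the episode above 0.025 m).
It fails at once if the bread is moved more than 25 mm (distance of bread from where it was at the start of the episode above 0.025 m).
It fails at once if the jar is moved more than 25 mm (distance of jar from where it was at the start of the episode above 0.025 m).
It also fails if it takes over 51 s, if anything falls off the work surface, if the arm or the gripper's body presses on something with over 40 N, if the wrist force passes 120 N, or if a joint passes its speed limit or range.

## Working session

There is one attempt and no reset: what is moved stays moved. The work goes in short steps, Python scripts to look and compute and a tool call to move; the robot and the scene stay as the last step left them, time stands still between calls to the robot, and variables do not carry over. Pictures are saved under pics/ and viewed, at most 10 in all, crops included, and the job is handed in when it is done.

Besides the shell and the picture viewer there is one more tool, called as name(argument=value, ...) on one line, values as JSON. step_arm: Moves the arm, as the interface text tells. Its arguments: {"type":"object","properties":{"plan":{"type":"array","items":{"type":"array","items":{"type":"number","minimum":-1,"maximum":1}}}},"required":["plan"]}

```bash
mkdir -p pics; python3 - <<'E'
from workcell import get_obs, vision, ctrl
import cv2,numpy as np
for n in("top","scene"):
    d=vision.get_image(n); cv2.imwrite(f"pics/{n}0.png",d["pixels"][...,::-1]); np.savez(f"pics/{n}0.npz",**d)
    print(n,d["fx"],d["cx"],d["cy"],d["T"].round(3).tolist())
o=get_obs();print(o)
E
```

```text
top 388.1472052955007 277.695575637486 210.0882464588204 [[0.024, -0.995, 0.102, 422.486], [-1.0, -0.024, -0.004, -47.15], [0.006, -0.101, -0.995, 1093.275], [0.0, 0.0, 0.0, 1.0]]
scene 385.18918021827875 279.6522168660527 212.20841006977292 [[0.179, 0.548, -0.817, 1281.485], [0.984, -0.091, 0.154, -195.725], [0.01, -0.832, -0.555, 621.245], [0.0, 0.0, 0.0, 1.0]]
{'t': 0.1, 'qpos': array([ 1.08201564e+00,  4.23747166e-01,  1.63059415e+00, -6.39804618e-06,
        1.08860148e+00, -1.89990954e-02]), 'qvel': array([ 0.00039747, -0.00085711, -0.00515834,  0.00117562, -0.00165929,
        0.00069694]), 'joint_torque': array([ 4.15534678e-04, -5.45613492e+01, -2.74326199e+01,  6.46640640e-02,
        1.87833578e-02, -2.86268869e-05]), 'ee_pos': array([282.67845602, 556.86706592, 221.99783798]), 'orientation': array([-7.31081817e-01, -3.05499974e+00,  2.05482147e-03]), 'ft_force': array([ 0.45361015, -0.35653098,  0.30467048]), 'moment': array([ 0.03719688, -0.00182585, -0.02414559]), 'grasp_force': 0.0, 'width': 87.62633359373923}
```

View pics/top0.png

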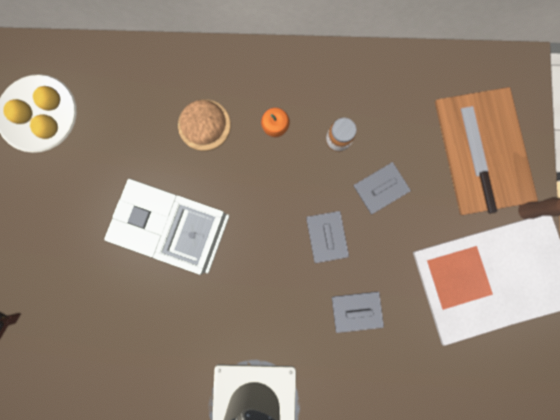

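View pics/scene0.png

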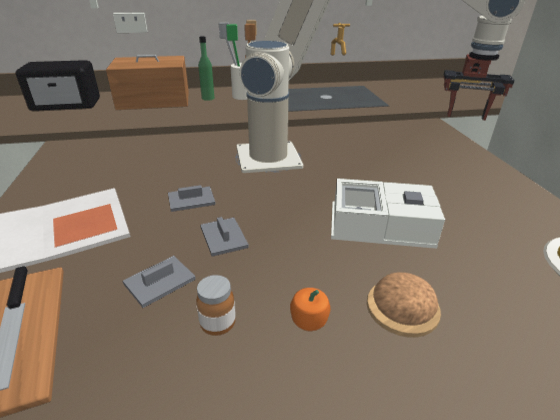

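The top view shows the chopper on the left around (167,226), key at (139,216) and bowl at (193,235). There are three lids; the one farthest left (+y) is at (327,237). Bread is at (204,124), pepper at (275,122) and jar at (342,134), all well ahead.

```bash
cat > h.py <<'E'
import numpy as np,cv2
def cloud(d):
    D=d["depth"];v,u=np.mgrid[:420,:560]
    P=np.stack([(u-d["cx"])/d["fx"]*D,(v-d["cy"])/d["fy"]*D,D],-1)
    W=P@d["T"][:3,:3].T+d["T"][:3,3]; W[D==0]=np.nan; return W
def ray(d,uv,z):
    uv=np.asarray(uv,float).reshape(-1,2)
    r=np.c_[(uv[:,0]-d["cx"])/d["fx"],(uv[:,1]-d["cy"])/d["fy"],np.ones(len(uv))]@d["T"][:3,:3].T
    c=d["T"][:3,3]; return c+r*((z-c[2])/r[:,2])[:,None]
def rect(P,long=True):
    (c,(w,h),a)=cv2.minAreaRect(P[:,:2].astype(np.float32)); 
    if w<h: w,h,a=h,w,a+90
    return np.round(c,1),round(w,1),round(h,1),round(np.deg2rad((a+90)%180-90),4)
def blob(m,near):
    n,l,s,c=cv2.connectedComponentsWithStats(m.astype(np.uint8)); 
    k=1+np.argmin(np.hypot(*(c[1:]-near).T)+1e3*(s[1:,4]<15)); return l==k
def pca(P):
    P=P[:,:2];c=P.mean(0);w,v=np.linalg.eigh(np.cov((P-c).T));a=np.arctan2(v[1,1],v[0,1]);return c.round(1),round((a+np.pi/2)%np.pi-np.pi/2,4)
E
python3 - <<'E'
from h import *
pk={"top":dict(lid=(327,237),ch=(150,225),key=(139,217)),"scene":dict(lid=(224,236),ch=(410,200),key=(413,198))}
for n in pk:
    d=dict(np.load(f"pics/{n}0.npz"));W=cloud(d);z=W[...,2];p=pk[n]
    g=lambda lo,hi,q,r: (z>lo)&(z<hi)&(np.hypot(*(np.mgrid[:420,:560][::-1]-np.array(q)[:,None,None]))<r)
    print(n,"table z",np.nanmedian(z[(z>-20)&(z<20)]))
    for nm,lo,hi,q,r in(("plate",7,17,p["lid"],45),("ridge",37,50,p["lid"],45),("chtop",84,95,p["ch"],110),("key",98,107,p["key"],25)):
        m=g(lo,hi,q,r); P=W[m]
        if len(P)<5: print(nm,len(P));continue
        print(nm,len(P),np.median(P[:,2]).round(1),rect(P),pca(P))
    x,y=(165,225) if n=="top" else (385,210)
    cv2.imwrite(f"pics/{n}1.png",cv2.resize(d["pixels"][y-60:y+60,x-75:x+75,::-1],None,fx=5,fy=5,interpolation=cv2.INTER_CUBIC))
E
```

```text
top table z 0.09394187577174762
plate 1409 11.7 (array([ 456., -162.]), 153.8, 130.0, np.float64(-1.3809)) (array([ 460.8, -189.7]), np.float64(0.1954))
ridge 156 43.3 (array([ 461.4, -190.4]), 69.4, 16.0, np.float64(0.1736)) (array([ 460.7, -190.1]), np.float64(0.191))
chtop 4289 89.4 (array([476.9, 244.2]), 266.2, 170.6, np.float64(1.2565)) (array([483.9, 267.8]), np.float64(1.2482))
key 284 101.5 (array([497.8, 307.4]), 44.2, 43.5, np.float64(1.2786)) (array([497.7, 306.9]), np.float64(1.1197))
scene table z 0.8677008945820717
plate 1169 12.4 (array([ 387.9, -208. ]), 285.6, 96.9, np.float64(0.214)) (array([ 445.1, -198.3]), np.float64(0.2312))
ridge 117 43.8 (array([ 463.1, -191.6]), 70.3, 16.3, np.float64(0.2185)) (array([ 466.7, -191.5]), np.float64(0.2072))
chtop 2447 90.4 (array([475.7, 242.9]), 264.4, 178.5, np.float64(1.2598)) (array([495.5, 258.8]), np.float64(1.1965))
key 167 102.4 (array([498.2, 305.6]), 47.0, 43.1, np.float64(-0.2991)) (array([500.3, 304.2]), np.float64(-0.1871))
```

View pics/top1.png

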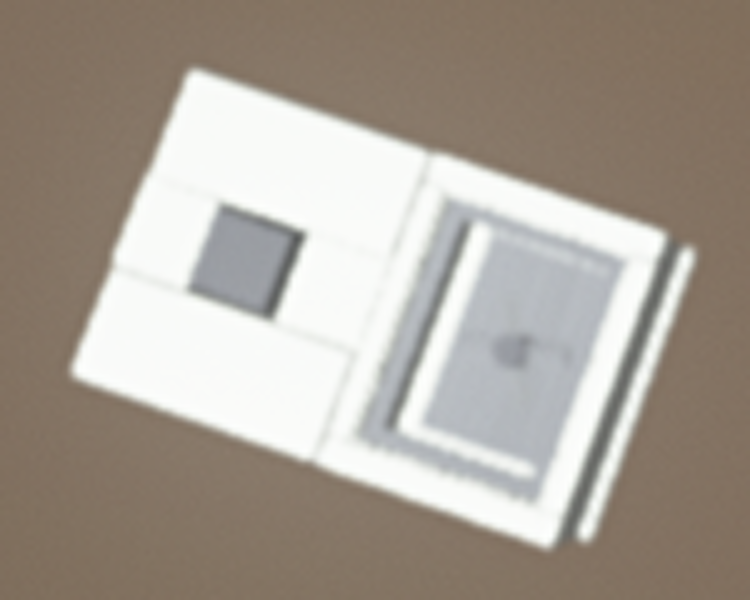

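The crop shows the chopper with top-face corners at (192,70), (72,375), (553,547) and (668,232) in crop pixels, and the empty recess on the right. Next I refine with subpixel colour outlines.

```bash
python3 - <<'E'
from h import *
from workcell import get_obs
d=dict(np.load("pics/top0.npz"));W=cloud(d)
img=cv2.resize(d["pixels"],None,fx=4,fy=4,interpolation=cv2.INTER_CUBIC).astype(float)
def cont(m,at):
    m=blob(m,np.array(at)*4).astype(np.uint8)
    c=max(cv2.findContours(m,cv2.RETR_EXTERNAL,cv2.CHAIN_APPROX_NONE)[0],key=cv2.contourArea)[:,0,:]
    return (c+.5)/4-.5
def rep(n,c,z):
    h=c; P=ray(d,h,z); R=rect(P)
    M=cv2.moments(P[:,:2].astype(np.float32)); print(n,R,"centroid",round(M["m10"]/M["m00"],1),round(M["m01"]/M["m00"],1))
g=img.min(2)
for th in(170,190,210): rep("chop",cont(g>th,(150,225)),90)
sat=img[...,0]-img[...,2]   # brown table: R>B ; lid bluish
for th in(0,5):rep("lid",cont(sat<th,(327,237)),12)
q=np.array([(192,70),(72,375),(553,547),(668,232)],float);q=(q+.5)/5-.5+[90,165]
print("corners",ray(d,q,90).round(1).tolist())
r=np.array([(445,192),(352,440),(545,512),(640,262)],float);r=(r+.5)/5-.5+[90,165]
R=ray(d,r,90);print("mouth",R.round(1).tolist(),R.mean(0))
# recess floor ledge by depth
z=W[...,2];m=(z>74)&(z<82)&(np.abs(W[...,0]-456)<110)&(np.abs(W[...,1]-180)<110);print("ledge",m.sum(),rect(W[m]))
E
```

```text
chop (array([478. , 243.5]), 267.7, 173.2, np.float64(1.2551)) centroid 477.7 242.9
chop (array([478. , 243.5]), 266.5, 171.7, np.float64(1.2559)) centroid 477.7 242.9
chop (array([478. , 243.7]), 265.1, 170.4, np.float64(1.2565)) centroid 477.6 242.9
lid (array([ 462.4, -190.5]), 127.8, 94.5, np.float64(0.198)) centroid 462.4 -190.5
lid (array([ 462.5, -190.6]), 129.5, 96.1, np.float64(0.1976)) centroid 462.4 -190.5
corners [[598.1, 341.9, 90.0], [437.8, 393.4, 90.0], [356.2, 142.7, 90.0], [519.1, 90.2, 90.0]]
mouth [[537.2, 206.7, 90.0], [408.0, 248.0, 90.0], [373.8, 147.5, 90.0], [503.1, 104.1, 90.0]] [455.5094326  176.57306412  90.        ]
ledge 667 (array([464. , 203.4]), 179.9, 165.6, np.float64(1.2589))
```

step_arm(plan=[[1,-0.311,-0.366,0,0,0,0],[1,-0.622,-0.732,0,0,0,0],[1,-0.622,-0.732,0,0,0,0],[1,-0.622,-0.732,0,0,0,0],[1,-0.622,-0.732,0,0,0,0],[1,-0.622,-0.732,0,0,0,0],[1,-0.622,-0.732,0,0,0,0],[1,-0.622,-0.732,0,0,0,0],[1,-0.622,-0.732,0,0,0,0],[1,-0.622,-0.732,0,0,0,0],[1,-0.622,-0.732,0,0,0,0],[1,-0.622,-0.732,0,0,0,0],[1,-0.622,-0.732,0,0,0,0],[1,-0.622,-0.732,0,0,0,0],[1,-0.622,-0.732,0,0,0,0],[1,-0.622,-0.732,0,0,0,0],[1,-0.311,-0.366,0,0,0,0]])

```text
t: 2.22
ee_pos: [461.7, -192.4, 222.4]
orientation: [-0.734, -3.055, 0.0]
ft_force: [0.3, -0.1, -0.2]
width: 87.5
grasp_force: 0.0
```

step_arm(plan=[[1,0,0,0,0,0,-0.924],[1,0,0,0,0,0,-0.924],[1,0,0,0.6,0,0,-0.924],[1,0,0,0.6,0,0,-0.924],[1,0,0,0.6,0,0,-0.924],[1,0,0,0.6,0,0,-0.924],[1,0,0,0,0,0,0],[1,0,0,0,0,0,0]])

```text
t: 3.22
ee_pos: [461.9, -190.3, 103.3]
orientation: [-0.303, 3.126, -0.0]
ft_force: [-0.4, 0.0, 1.1]
width: 88.1
grasp_force: 0.0
```

```bash
cat >> h.py <<'E'
from scipy.spatial.transform import Rotation as Ro
def to(p,yaw_y=None):
    """moves in tool axes (fraction of 50mm) to world target p; turn about tool z (fraction of .12) to tool-y yaw"""
    from workcell import get_obs
    o=get_obs();R=Ro.from_rotvec(o["orientation"]).as_matrix();y=np.arctan2(R[1,1],R[0,1])
    print("t",round(o["t"],2),"tcp",o["ee_pos"].round(1),"yawy",round(y,4),"zax",R[:,2].round(4),"F",o["ft_force"].round(1),"w",round(o["width"],1),"q6",round(o["qpos"][5],2))
    print("shift frac",(R.T@(np.array(p)-o["ee_pos"])/50).round(3), "turn", None if yaw_y is None else round(-(yaw_y-y)/.12,3))
E
python3 - <<'E'
from h import *
to((461.9,-190.4,17),1.766)
E
```

```text
t 3.23 tcp [ 461.9 -190.3  103.3] yawy 1.7642 zax [ 5.e-04 -2.e-04 -1.e+00] F [-0.4  0.   1.1] w 88.1 q6 -2.18
shift frac [ 1.000e-03 -2.000e-03  1.727e+00] turn -0.015
```

step_arm(plan=[[1,0,0,0.4,0,0,0],[1,0,0,0.4,0,0,0],[1,0,0,0.4,0,0,0],[1,0,0,0.3,0,0,0],[1,0,0,0.22,0,0,0],[1,0,0,0,0,0,0],[1,0,0,0,0,0,0],[-1,0,0,0,0,0,0],[-1,0,0,0,0,0,0],[-1,0,0,0,0,0,0],[-1,0,0,0,0,0,0],[-1,0,0,0,0,0,0],[-1,0,0,0,0,0,0],[-1,0,0,0,0,0,0],[-1,0,0,0,0,0,0]])

```text
t: 5.1
ee_pos: [461.5, -190.2, 16.7]
orientation: [-0.307, 3.127, -0.0]
ft_force: [0.2, -0.4, -1.1]
width: 15.9
grasp_force: 30.0
```

step_arm(plan=[[-1,0,0,-0.2,0,0,0],[-1,0,0,-0.4,0,0,0],[-1,0,0,-0.8,0,0,0],[-1,0,0,-0.8,0,0,0],[-1,0,0,-0.6,0,0,0],[-1,0,0,-0.4,0,0,0],[-1,0,0,0,0,0,0]])

```text
t: 5.98
ee_pos: [462.3, -190.5, 178.4]
orientation: [-0.306, 3.124, -0.003]
ft_force: [0.1, 0.4, -2.3]
width: 15.6
grasp_force: 30.0
```

```bash
python3 - <<'E'
from h import *
to((456.2,178,180),-0.313+np.pi/2)
E
```

```text
t 5.97 tcp [ 462.3 -190.5  178.4] yawy 1.7663 zax [ 0.0033 -0.0014 -1.    ] F [ 0.1  0.4 -2.3] w 15.6 q6 -2.18
shift frac [-1.313  7.252 -0.042] turn 4.238
```

step_arm(plan=[[-1,-0.054,0.3,0,0,0,0],[-1,-0.109,0.6,0,0,0,0],[-1,-0.163,0.9,0,0,0,0],[-1,-0.163,0.9,0,0,0,0],[-1,-0.163,0.9,0,0,0,0],[-1,-0.163,0.9,0,0,0,0],[-1,-0.163,0.9,0,0,0,0],[-1,-0.163,0.9,0,0,0,0],[-1,-0.109,0.6,0,0,0,0],[-1,-0.063,0.35,0,0,0,0],[-1,0,0,0,0,0,0.6],[-1,0,0,0,0,0,0.8],[-1,0,0,0,0,0,0.8],[-1,0,0,0,0,0,0.8],[-1,0,0,0,0,0,0.8],[-1,0,0,0,0,0,0.44],[-1,0,0,0,0,0,0],[-1,0,0,0,0,0,0],[-1,0,0,0,0,0,0]])

```text
t: 8.35
ee_pos: [455.3, 178.1, 176.5]
orientation: [-0.489, -3.103, 0.0]
ft_force: [-0.4, -0.1, -2.6]
width: 15.6
grasp_force: 30.0
```

```bash
python3 - <<'E'
from h import *
from workcell import vision
to((456.2,178,100),-0.313+np.pi/2)
for n in("top","scene"):
    d=vision.get_image(n); np.savez(f"pics/{n}2.npz",**d); W=cloud(d); z=W[...,2]
    x,y=(165,225) if n=="top" else (385,190)
    cv2.imwrite(f"pics/{n}2.png",cv2.resize(d["pixels"][y-70:y+70,x-80:x+100,::-1],None,fx=4,fy=4,interpolation=cv2.INTER_CUBIC))
    near=(np.hypot(W[...,0]-456,W[...,1]-178)<95)
    m=near&(z>164)&(z<182); P=W[m];print(n,len(P),np.median(P[:,2]),rect(P))
    A=np.c_[P[:,:2]-[456,178],np.ones(len(P))];print("slope",np.linalg.lstsq(A,P[:,2],rcond=None)[0].round(4))
E
```

```text
t 8.35 tcp [455.3 178.1 176.5] yawy 1.258 zax [-3.e-04 -2.e-04 -1.e+00] F [-0.4 -0.1 -2.6] w 15.6 q6 -0.91
shift frac [-0.018  0.003  1.53 ] turn 0.002
top 699 171.45028950862263 (array([455.4, 177.3]), 129.4, 95.6, np.float64(-0.3125))
slope [ 2.700000e-03 -4.100000e-03  1.712823e+02]
scene 841 172.4799986199123 (array([456.5, 176.3]), 133.8, 95.8, np.float64(-0.3039))
slope [-1.650000e-02  9.600000e-03  1.725102e+02]
```

View pics/top2.png

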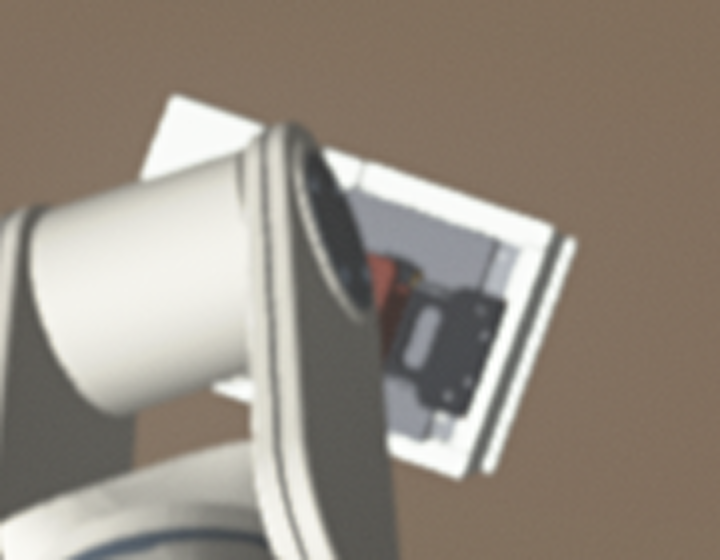

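View pics/scene2.png

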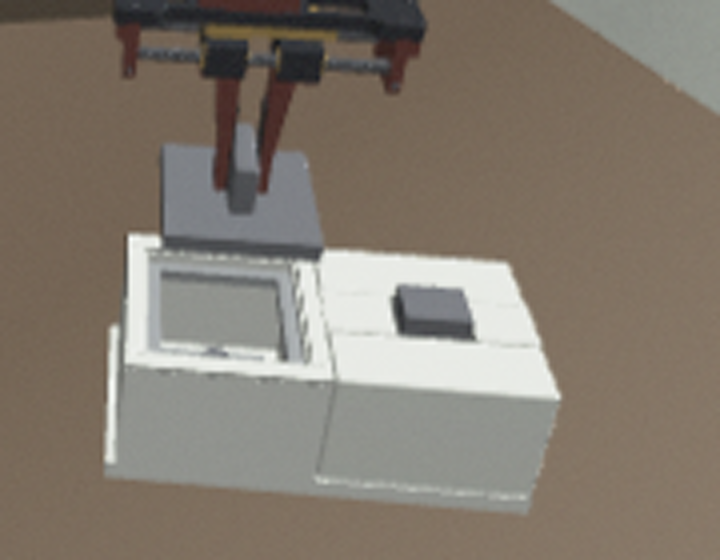

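The top view has the arm covering the chopper. The scene view shows the lid held level and square above the recess, at about (240,200) in the crop. Both cameras put the lid within 1 mm of the recess centre, so I make a small correction and lower to just above the rim.

step_arm(plan=[[-1,-0.009,0.019,0.3,0,0,0],[-1,0,0,0.4,0,0,0],[-1,0,0,0.3,0,0,0],[-1,0,0,0.2,0,0,0],[-1,0,0,0.12,0,0,0],[-1,0,0,0,0,0,0],[-1,0,0,0,0,0,0],[-1,0,0,0,0,0,0]])

```text
t: 9.45
ee_pos: [456.6, 179.1, 111.2]
orientation: [0.49, 3.102, 0.001]
ft_force: [0.1, -0.5, -2.1]
width: 16.1
grasp_force: 30.0
```

```bash
python3 - <<'E'
from h import *
from workcell import vision
to((456,178.85,95),-0.313+np.pi/2)
d=vision.get_image("scene"); np.savez("pics/scene3.npz",**d); W=cloud(d); z=W[...,2]
cv2.imwrite("pics/scene3.png",cv2.resize(d["pixels"][150:260,320:450,::-1],None,fx=5,fy=5,interpolation=cv2.INTER_CUBIC))
m=(np.hypot(W[...,0]-456,W[...,1]-178)<95)&(z>101)&(z<110)
P=W[m];print(len(P),np.median(P[:,2]),rect(P))
E
```

```text
t 9.45 tcp [456.6 179.1 111.2] yawy 1.2575 zax [ 1.e-03  4.e-04 -1.e+00] F [ 0.1 -0.5 -2.1] w 16.1 q6 -0.91
shift frac [ 0.009 -0.009  0.323] turn -0.003
781 107.07845913684832 (array([457.6, 177.5]), 134.8, 95.7, np.float64(-0.3082))
```

View pics/scene3.png

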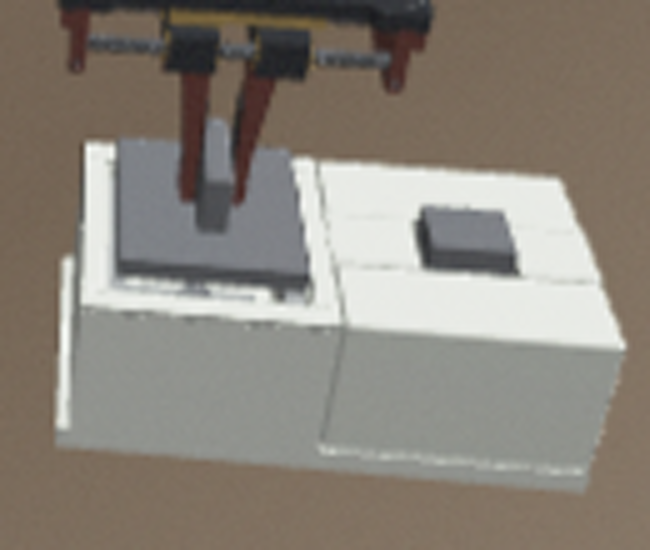

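The lid hovers just above the recess and looks centred and square. I lower it slowly while watching the force.

step_arm(plan=[[-1,0,0,0.04,0,0,0],[-1,0,0,0.04,0,0,0],[-1,0,0,0.04,0,0,0],[-1,0,0,0.04,0,0,0],[-1,0,0,0.03,0,0,0],[-1,0,0,0.03,0,0,0],[-1,0,0,0,0,0,0]])

```text
t: 10.38
ee_pos: [456.1, 178.9, 99.5]
orientation: [-0.49, -3.103, 0.0]
ft_force: [-0.2, -0.1, -2.6]
width: 16.1
grasp_force: 30.0
```

step_arm(plan=[[-1,0,0,0.03,0,0,0],[-1,0,0,0.02,0,0,0],[-1,0,0,0.02,0,0,0],[-1,0,0,0.01,0,0,0],[-1,0,0,0,0,0,0]])

```text
t: 11.0
ee_pos: [456.2, 179.0, 95.7]
orientation: [-0.49, -3.103, 0.0]
ft_force: [0.4, 0.2, -1.5]
width: 15.6
grasp_force: 30.0
```

step_arm(plan=[[-1,0,0,0.01,0,0,0],[-1,0,0,0.01,0,0,0],[-1,0,0,0,0,0,0],[-1,0,0,0,0,0,0]])

```text
t: 11.5
ee_pos: [456.2, 179.0, 94.7]
orientation: [-0.49, -3.103, 0.0]
ft_force: [1.0, 0.1, -2.4]
width: 15.9
grasp_force: 30.0
```

step_arm(plan=[[-1,0,0,0.01,0,0,0],[-1,0,0,0,0,0,0],[-1,0,0,0,0,0,0]])

```text
t: 11.88
ee_pos: [456.2, 179.0, 94.7]
orientation: [0.49, 3.103, 0.0]
ft_force: [-1.6, -0.5, 4.7]
width: 15.8
grasp_force: 30.0
```

step_arm(plan=[[-1,0,0,0.01,0,0,0],[-1,0,0,0,0,0,0],[-1,0,0,0,0,0,0]])

```text
t: 12.25
ee_pos: [456.2, 179.0, 94.6]
orientation: [0.49, 3.103, 0.0]
ft_force: [-4.7, -1.1, 11.5]
width: 15.9
grasp_force: 30.0
```

step_arm(plan=[[-1,0,0,-0.01,0,0,0],[0,0,0,0,0,0,0],[0,0,0,0,0,0,0],[0,0,0,0,0,0,0],[0,0,0,0,0,0,0],[0,0,0,0,0,0,0],[0,0,0,-0.3,0,0,0],[0,0,0,-0.6,0,0,0],[0,0,0,-0.8,0,0,0],[0,0,0,-0.7,0,0,0],[-1,0,0,0,0,0,0],[-1,0,0,0,0,0,0],[-1,0,0,0,0,0,0]])

```text
t: 13.88
ee_pos: [455.4, 178.7, 213.2]
orientation: [-0.49, -3.101, 0.002]
ft_force: [-1.2, 0.4, 0.4]
width: 17.2
grasp_force: 0.0
```

```bash
python3 - <<'E'
from h import *
from workcell import vision
to((497.6,306.8,214),-0.313+np.pi/2)
d=vision.get_image("scene"); np.savez("pics/scene4.npz",**d); W=cloud(d); z=W[...,2]
cv2.imwrite("pics/scene4.png",cv2.resize(d["pixels"][130:260,310:460,::-1],None,fx=5,fy=5,interpolation=cv2.INTER_CUBIC))
n=np.hypot(W[...,0]-456,W[...,1]-178)
P=W[(n<60)&(z>117)&(z<127)];print("ridge",len(P),np.median(P[:,2]),rect(P))
col=d["pixels"].astype(int);m=(n<75)&(z>80)&(z<100)&(col.min(2)<150);P=W[m]
A=np.c_[P[:,:2]-[456,178],np.ones(len(P))];print(len(P),np.median(P[:,2]),rect(P),"slope",np.linalg.lstsq(A,P[:,2],rcond=None)[0].round(4))
k=(np.hypot(W[...,0]-497.6,W[...,1]-306.8)<35)&(z>97);P=W[k];print("key",np.median(P[:,2]),rect(P))
E
```

```text
t 13.88 tcp [455.4 178.7 213.2] yawy 1.2575 zax [-2.1e-03 -7.0e-04 -1.0e+00] F [-1.2  0.4  0.4] w 17.2 q6 -0.91
shift frac [-0.013  2.697 -0.02 ] turn -0.003
ridge 92 122.41127968703216 (array([457.7, 177.7]), 68.9, 15.4, np.float64(-0.337))
838 90.61338855719725 (array([451.4, 173.5]), 138.9, 117.6, np.float64(-0.3175)) slope [ 5.30000e-03 -2.60000e-03  9.05128e+01]
key 102.49461613515899 (array([498.1, 305.6]), 46.7, 43.0, np.float64(-0.3241))
```

View pics/scene4.png

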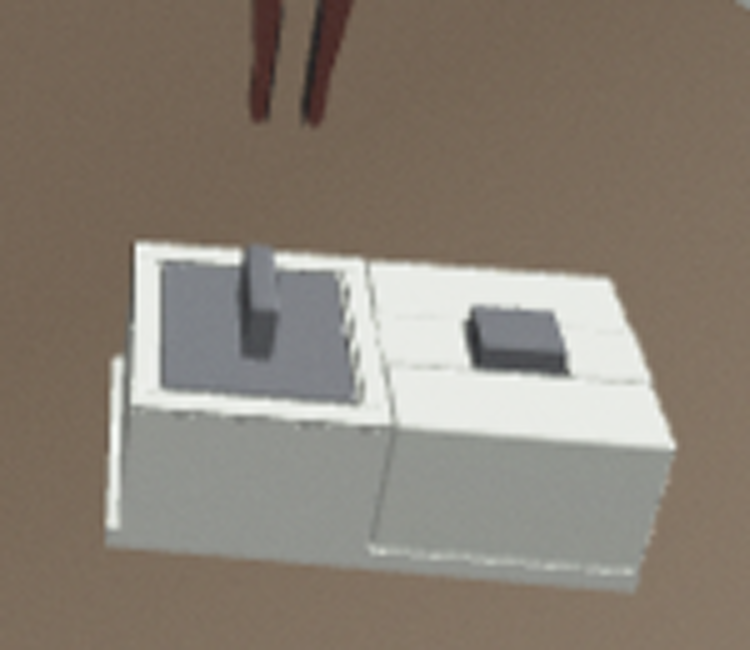

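The lid lies flush in the recess at about (255,330), with its ridge top at 122 mm as expected. Now I move over the key with the fingers shut.

step_arm(plan=[[-1,0,0.4,0,0,0,0],[-1,0,0.7,0,0,0,0],[-1,0,0.8,0,0,0,0],[-1,0,0.5,0,0,0,0],[-1,0,0.3,0,0,0,0],[-1,0,0,0.6,0,0,0],[-1,0,0,0.7,0,0,0],[-1,0,0,0.5,0,0,0],[-1,0,0,0.2,0,0,0],[-1,0,0,0.08,0,0,0],[-1,0,0,0,0,0,0],[-1,0,0,0,0,0,0],[-1,0,0,0,0,0,0]])

```text
t: 15.55
ee_pos: [498.2, 307.6, 110.9]
orientation: [0.49, 3.102, 0.001]
ft_force: [0.3, 0.0, 0.3]
width: 0.6
grasp_force: 0.0
```

step_arm(plan=[[-1,0,0,0.04,0,0,0],[-1,0,0,0.04,0,0,0],[-1,0,0,0.04,0,0,0],[-1,0,0,0,0,0,0],[-1,0,0,0,0,0,0]])

```text
t: 16.18
ee_pos: [497.8, 307.4, 104.1]
orientation: [-0.49, -3.103, 0.0]
ft_force: [-0.6, -0.6, -0.6]
width: 0.3
grasp_force: 0.0
```

step_arm(plan=[[-1,0,0,0.04,0,0,0],[-1,0,0,0.04,0,0,0],[-1,0,0,0.02,0,0,0],[-1,0,0,0,0,0,0],[-1,0,0,0,0,0,0]])

```text
t: 16.8
ee_pos: [498.0, 307.5, 99.3]
orientation: [0.49, 3.103, 0.0]
ft_force: [-0.2, 0.0, 3.3]
width: 0.5
grasp_force: 1.7
```

step_arm(plan=[[-1,0,0,0.04,0,0,0],[-1,0,0,0.04,0,0,0],[-1,0,0,0.03,0,0,0],[-1,0,0,0,0,0,0],[-1,0,0,0,0,0,0]])

```text
t: 17.42
ee_pos: [498.0, 307.5, 93.8]
orientation: [0.49, 3.103, 0.0]
ft_force: [0.1, 0.8, 4.5]
width: 0.1
grasp_force: 2.4
```

step_arm(plan=[[-1,0,0,0.04,0,0,0],[-1,0,0,0.035,0,0,0],[-1,0,0,0,0,0,0],[-1,0,0,0,0,0,0],[-1,0,0,0,0,0,0],[-1,0,0,0,0,0,0],[-1,0,0,0,0,0,0],[-1,0,0,0,0,0,0]])

```text
t: 18.42
ee_pos: [497.9, 307.5, 90.1]
orientation: [0.49, 3.103, 0.0]
ft_force: [-0.3, -0.0, 5.8]
width: 0.3
grasp_force: 2.8
```

```bash
python3 - <<'E'
from h import *
from workcell import vision
to((497.8,307.4,90))
d=vision.get_image("scene"); W=cloud(d); z=W[...,2]
cv2.imwrite("pics/scene5.png",cv2.resize(d["pixels"][130:260,310:460,::-1],None,fx=5,fy=5,interpolation=cv2.INTER_CUBIC))
n=np.hypot(W[...,0]-456,W[...,1]-178)
P=W[(n<50)&(z>117)&(z<127)];print("ridge",len(P),np.median(P[:,2]),rect(P))
E
```

```text
t 18.43 tcp [497.9 307.5  90.1] yawy 1.2575 zax [ 3.e-04  2.e-04 -1.e+00] F [-0.3 -0.   5.8] w 0.3 q6 -0.72
shift frac [ 0.002 -0.003  0.003] turn None
ridge 92 122.381087285398 (array([457.7, 177.8]), 69.8, 15.4, np.float64(-0.3395))
```

View pics/scene5.png

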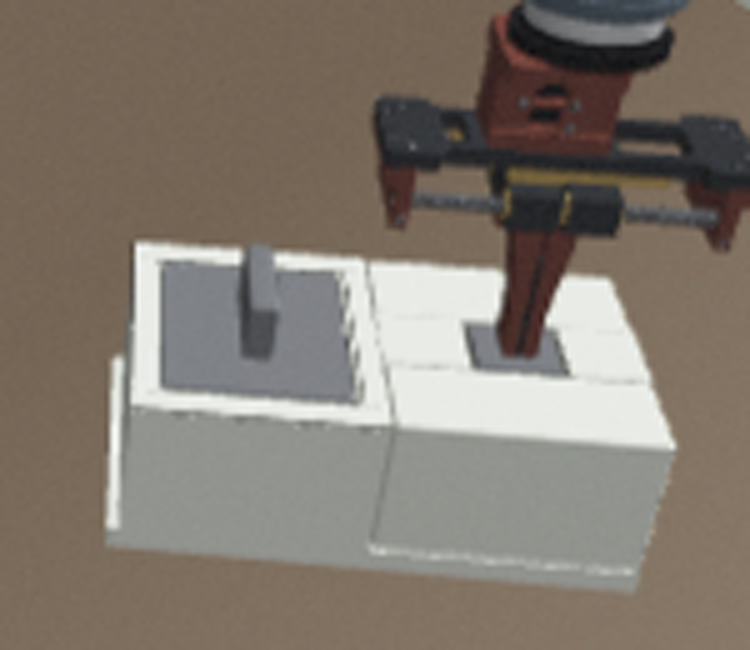

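The key is level with the housing at about (517,350), held with 5.8 N, and the lid is still flush at (255,330). I hand the job in.

```bash
python3 -c "
from workcell import ctrl
print(ctrl.close_job())"
```

```text
the job is handed in; nothing more can be done
None
```

The job is handed in, with no verdict returned: the lid was lowered into the recess and let go, lying flush, and the arm is still holding the pulse key about halfway down with about 5.8 N.

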